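Aim the spotlight and take the test shot

TASK

On this food-photography set, swing the small spotlight round by pushing sideways on its black rear handle with a fingertip, without pinching the handle or touching the hot lamp itself, until the lamp points straight at the middle of the small white cup that has a handle. Then press the shutter button fully down to take the test shot and let go of it, leaving the lamp aimed. Do not move the dishes or anything else on the table.

Things in the scene. Friction and masses are not known exactly. Their poses are not given: they have to be found in the camera images.
- lamp_head (a point): Spotlight: a level black cylinder 56 mm in diameter with a narrower round dark-steel nose, 124 mm long in all, its axis 116 mm above the table. Hot: not to be touched. It turns on a heavy dark stand (round foot 110 mm across). This point is on the upright turning axis at table height; x points along the beam (nose reaches 104 mm ahead of the axis, tail 20 mm behind), z up. It turns together with the handle, so its yaw is where the lamp points.
- lamp_grip (a point): Middle of the lamp's rear handle: a level black rubber grip 20 mm in diameter and 66 mm long, lying along the beam direction on the side away from the nose, 150 mm above the table, 118 mm behind the turning axis (grip from 85 to 151 mm behind it), joined to the lamp by a bent 10 mm bar. Free to be pushed from either side; x axis as the beam.
- lamp_pan (a joint): Turn of the lamp and handle on the stand, rad, from -1.3 to 1.3; grows anticlockwise seen from above. It is stiff enough to stay where it is left: about 2 N (up to 3 N in motion) at the grip turns it.
- cup_mid (a point): The small white ceramic cup with one side handle (the target): 64 mm across the rim, 58 mm high; the point is on its axis, half-way up (29 mm). It stands about 200 mm from the lamp's turning axis.
- bowl: White open bowl without a handle, 92 mm across, 45 mm high; origin at the centre of its underside. Leave alone.
- tumbler: White cup without a handle, 66 mm across, 78 mm high; origin at the centre of its underside. Leave alone.
- shutter_top (a point): Top centre of the shutter button: a bare-metal round cap 42 mm across 22 mm above the table when up, in a black housing (58 mm across, 12 mm high) fixed to the table, to the left or right of the lamp. Pressed straight down.
- shutter (a joint): Travel of the shutter button, m: 0 up, 0.006 fully down; it springs back. About 4 N presses it fully down.
- jar: Amber glass jar with a steel lid, 64 mm across, 70 mm high; origin at the centre of its underside. Leave alone.
- spoon: Steel spoon 150 mm long lying flat along its x; origin under its middle. Leave alone.
- mill: Dark wooden pepper mill, 52 mm across, 145 mm high; origin at the centre of its underside. Leave alone.
- squeeze: White bottle 56 mm across, 160 mm high; origin at the centre of its underside. Leave alone.
- ramekin: Small white dish without a handle, 68 mm across, 36 mm high; origin at the centre of its underside. Leave alone.
There are look-alikes about, which are no part of the job. What is shaped like the part that bears cup_mid but purple is not meant. Of the things that look like the part that bears shutter_top, take the one that is farthest to the robot's right at the start.

How it is judged:
On the way, in this order (a step that is already met when the one before it is completed fails the run):
1. the lamp points at the middle of the cup with the handle (y of cup_mid in the frame of lamp_head between -0.018 and 0.018 m and x of cup_mid in the frame of lamp_head above 0.05 m), for 0.3 s.
2. with the lamp so aimed, the shutter button is pressed down (all of step 1 and value of joint shutter above 0.0045 m), for 0.04 s.
At the end, for the whole second after the job is handed in: The lamp is at rest with its beam axis passing within 18 mm (sideways) of the cup's centre, the cup stands upright within 15 mm of its start, and the shutter button is up again after a press made with the lamp aimed (all of step 1 and velocity of joint lamp_pan between -0.02 and 0.02 rad/s and value of joint shutter below 0.0015 m and angle between cup_mid's own z axis and vertical below 0.1 rad and distance of cup_mid from where it was at the start of the episode below 0.015 m); the robot touches nothing.
It fails at once if the shutter is pressed while the lamp is not aimed at the cup (value of joint shutter above 0.003 m and not (y of cup_mid in the frame of lamp_head between -0.018 and 0.018 m and x of cup_mid in the frame of lamp_head above 0.05 m)).
It fails at once if the hot lamp itself is touched (contact force between any of the fingers, the arm and lamp_pan_c5 above 0.5 N or contact force between any of the fingers, the arm and lamp_pan_c6 above 0.5 N).
It fails at once if the handle is taken between the fingers (y of the grasp point in the frame of lamp_grip between -0.005 and 0.005 m and z of the grasp point in the frame of lamp_grip between -0.02 and 0.015 m and x of the grasp point in the frame of lamp_grip between -0.045 and 0.045 m and contact force between the fingers and anything else above 0.5 N).
It fails at once if a dish or another thing on the table is moved more than 15 mm, or lifted (distance of any of cup_mid, bowl, tumbler, jar, spoon, mill, squeeze, ramekin from where it was at the start of the episode above 0.015 m).
It also fails if it takes over 53 s, if anything falls off the work surface, if the arm or the gripper's body presses on something with over 40 N, if the wrist force passes 120 N, or if a joint passes its speed limit or range.

ROBOT

A 6-joint arm with a two-finger parallel gripper is mounted at the origin on the work surface. World frame = base frame: x ahead of the robot, y to its left, z up, the work surface at z = 0. Lengths are in m, angles in rad, forces in N, time in s.
With the tool pointing down it reaches from about 0.35 to 0.775 m from the base axis. Payload 7.3 kg.
Tool frame: the origin (TCP) lies at the very end of the fingers, on their centre line; the grasp point (between the pads) lies 19 mm behind it; z points along the fingers, y is the direction in which the jaws open and shut (so a half turn about z gives the same grasp; the last joint's range is limited). The gripper opens to 92 mm and grips with 3 to 60 N. Pads are 19 mm wide; open, the fingers measure 130 mm over their backs; the gripper's body (75 mm by 190 mm) begins 47 mm behind the grasp point.
Start: joints at [1.092, 0.342, 1.524, -0, 1.275, -0.146], TCP at [0.171, 0.496, 0.227] pointing down, gripper open.
Joint ranges: [-2.53, 2.53], [-0.77, 2.02], [0.04, 2.7], [-1, 4.14], [0.28, 2.66], [-3.11, 3.11]. Speed limits (rad/s): [2.57, 2.57, 3.14, 3.14, 3.14, 3.14].

INTERFACE

Orientations are given as a unit quaternion [x, y, z, w].
In Python, from workcell import state, snapshot, sign_off gives the robot as it stands.
- The arm moves only by the tool servo_tool, never from a script. Its argument "moves" is a list of rows, each an object of numbers: "x", "y", "z": the shift along the tool's x, y, z in cm; "spin": the turn about the tool's z in rad. A call has 1 to 20 rows; each row is the pose to reach, as a shift and turn from the pose measured when the call began, along the tool's axes at that moment; what a row does not reach only later rows make up. A row lasts 1/10 s, in which the tool goes at most 50 mm and 8.59 degrees, less where a joint would pass 70% of its speed; a pose out of reach is approached as far as the arm can. A call with a gripper value outside its range is refused whole. "claw" is the finger opening in cm, from 0 to 9.18, set as the call begins (left out, the last holds). The fingers move at their own pace and stop on an object; the grip force is fixed at half the most. Time passes only in rows, so rows that repeat a pose let the fingers close. It gives the time, the measured TCP pose, the force and the opening at its end, in the units of the state.
- state(): the state, without advancing time (a new reading comes with each control period).
- snapshot(name): name is "scene" or "side" or "wrist"; returns a dict with "img" (420x560x3 uint8, red, green, blue), "vertical_fov" (degrees; the focal length in pixels is half the picture's height over the tangent of half this angle, whatever the lens; pixels are square), "cx", "cy" (the principal point, pixels), "T" (4x4, takes a point from camera to world coordinates). Camera axes: x right, y up, looking along -z (the intrinsics and any distortion apply to the point x, -y, -z); pixel columns grow to the right and rows downward; lengths in m; the calibration is good to about 2 mm. The wrist camera is an equidistant fisheye: a pixel r from the principal point sees the ray r / f radians off the axis. A picture is of the moment at which its call begins. There is no depth.
- sign_off(): hands the job in, once; it reports no verdict.
The state is a dict: "clock": time; "joint_positions": joint angles; "qvel": joint speeds; "joint_torque": joint torques, N m; "ee_pos": TCP position; "ee_rot": TCP orientation; "contact_force": force on the tool from outside, world axes, zero at the start; "ft_torque": the same for the moment, N m; "finger_gap": finger opening in m.
Only numpy, scipy, OpenCV 4.12 (cv2) and the standard library are available. Lean on these libraries where they do the work, as an engineer would, in place of code of your own. Each camera call takes 0.05 s, during which the arm holds its last target.

## Working session

There is one attempt and no reset: what is moved stays moved. The work goes in short steps, Python scripts to look and compute and a tool call to move; the robot and the scene stay as the last step left them, time stands still between calls to the robot, and variables do not carry over. Pictures are saved under pics/ and viewed, and the job is handed in when it is done.

Besides the shell and the picture viewer there is one more tool, called after "Request:" as a command line: name --argument value ..., lists and objects as JSON in quotes. servo_tool: Moves the arm, as the interface text tells. Its arguments: {"type":"object","properties":{"moves":{"type":"array"},"claw":{"type":"number"}},"required":["moves"]}

```bash
mkdir -p pics; ls; cat > h.py <<'E'
import numpy as np, cv2, pickle
from workcell import state, snapshot
def take(n,tag):
    s=snapshot(n); pickle.dump(s,open(f'pics/{tag}.pkl','wb')); cv2.imwrite(f'pics/{tag}.png',s['img'][:,:,::-1]); return s
def load(tag): return pickle.load(open(f'pics/{tag}.pkl','rb'))
E
python3 - <<'E'
from h import *
for n in ['scene','side','wrist']:
    s=take(n,n+'0'); print(n,{k:v for k,v in s.items() if k!='img'})
print(state())
E
```

```text
pics
scene {'vertical_fov': 45.73569275935226, 'cx': 280.61606648885686, 'cy': 203.84271444331637, 'T': array([[-0.4073002 , -0.73570853,  0.54114647,  1.29604985],
       [ 0.91323121, -0.32111356,  0.25078843,  0.30950823],
       [-0.01073772,  0.59633802,  0.80266161,  1.13687106],
       [ 0.        ,  0.        ,  0.        ,  1.        ]])}
side {'vertical_fov': 42.82170171689724, 'cx': 286.8809859394796, 'cy': 208.10125956392375, 'T': array([[ 0.7649245 ,  0.39539932, -0.508478  , -0.16236774],
       [-0.64394637,  0.45110468, -0.61793012, -0.93411393],
       [-0.01495234,  0.80010246,  0.59967698,  0.99382037],
       [ 0.        ,  0.        ,  0.        ,  1.        ]])}
wrist {'vertical_fov': 65.70646984690485, 'cx': 277.2921595427624, 'cy': 209.80407865947106, 'T': array([[ 0.32674383, -0.90604681, -0.26891939,  0.09870516],
       [ 0.9451112 ,  0.31269101,  0.09481117,  0.52125864],
       [-0.00181469, -0.28513769,  0.95848485,  0.38538131],
       [ 0.        ,  0.        ,  0.        ,  1.        ]])}
{'clock': 0.15, 'joint_positions': array([ 1.09200100e+00,  3.42598712e-01,  1.52477837e+00,  4.64552282e-06,
        1.27538604e+00, -1.45986336e-01]), 'qvel': array([-0.00071992, -0.00229759, -0.00387694,  0.00085527, -0.00100968,
        0.00076019]), 'joint_torque': array([ 1.29334643e-03, -4.31473875e+01, -2.44353193e+01,  7.18934555e-02,
        5.37194847e-02, -5.51617359e-05]), 'ee_pos': array([0.17135193, 0.49594055, 0.22619261]), 'ee_rot': array([ 1.65638229e-01,  9.86186410e-01, -5.56228266e-04, -1.81977391e-04]), 'contact_force': array([ 0.856106  ,  0.04940358, -0.53266904]), 'ft_torque': array([ 0.03167887, -0.02244671, -0.00932654]), 'finger_gap': 0.09197671060420443}
```

View pics/scene0.png

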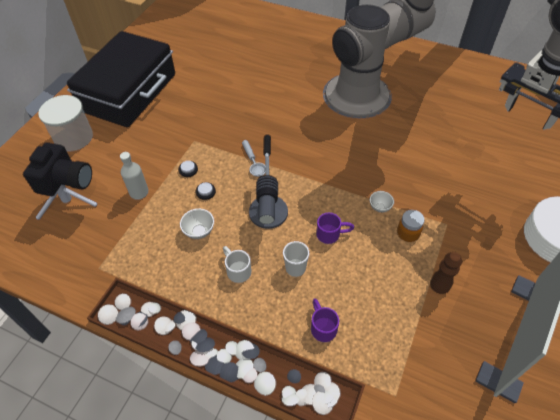

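View pics/side0.png

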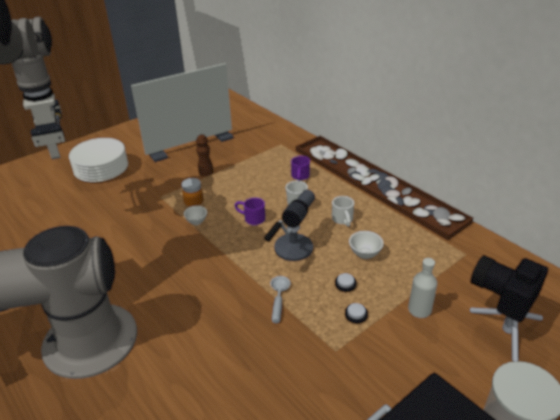

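View pics/wrist0.png

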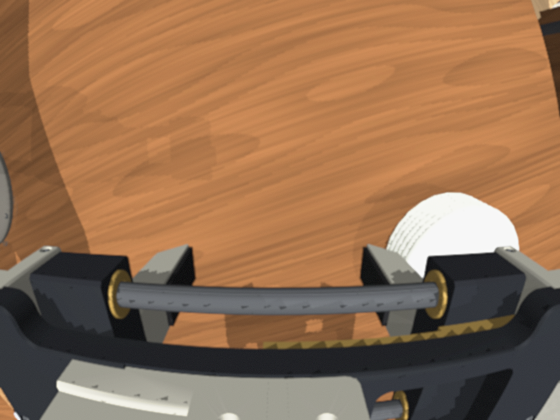

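The scene view shows the lamp with its foot at about (268,210) and its handle at about (267,145). The white cup with a handle is at (237,266), the tumbler at (296,258), and the shutters at (188,168) and (205,190). I'll zoom in next.

```bash
python3 - <<'E'
from h import *
a=load('scene0')['img'][120:300,160:360,::-1]
cv2.imwrite('pics/sc_z.png',cv2.resize(a,None,fx=4,fy=3.3333*1.0,interpolation=cv2.INTER_CUBIC)[:600])
a=load('side0')['img'][160:340,220:400,::-1]
cv2.imwrite('pics/si_z.png',cv2.resize(a,None,fx=3.3333,fy=3.33333,interpolation=cv2.INTER_CUBIC)[:600])
E
```

```text
(no output)
```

View pics/sc_z.png

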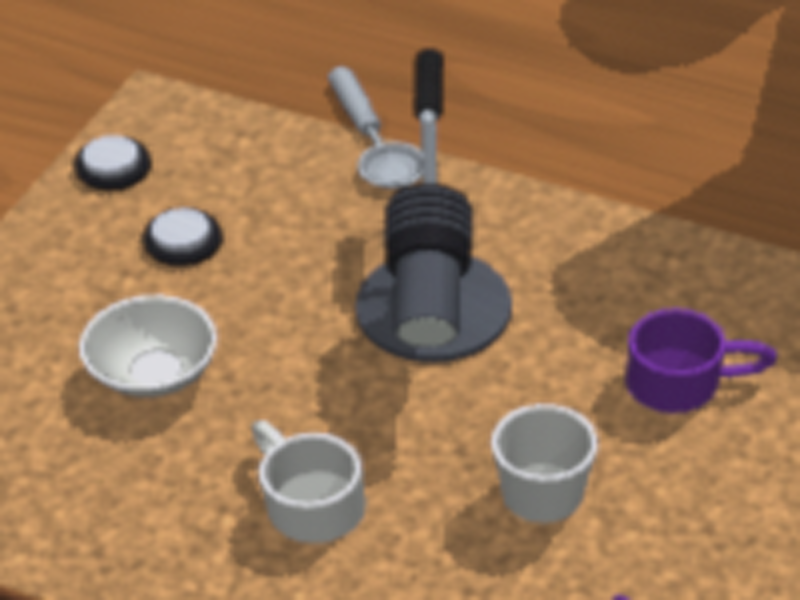

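View pics/si_z.png

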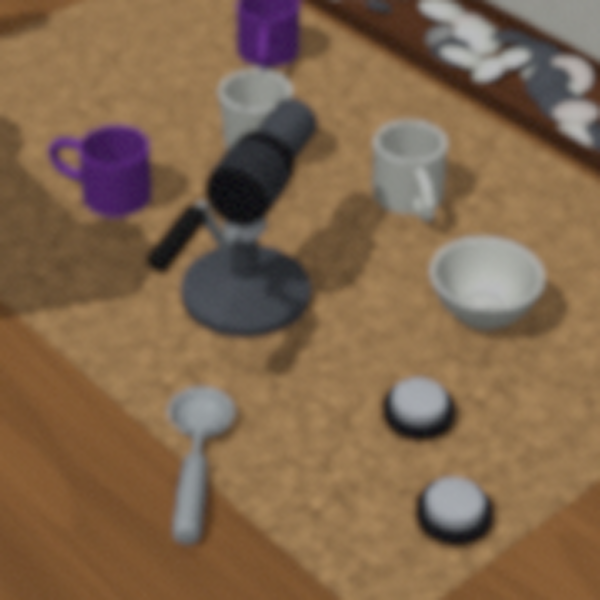

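```bash
cat >> h.py <<'E'
def ray(s,p):
    f=210/np.tan(np.radians(s['vertical_fov']/2)); x=(p[0]-s['cx'])/f; y=(p[1]-s['cy'])/f
    d=s['T'][:3,:3]@np.array([x,-y,-1.]); return s['T'][:3,3],d/np.linalg.norm(d)
def onz(s,p,z):
    o,d=ray(s,p); return o+d*(z-o[2])/d[2]
def tri(s1,p1,s2,p2):
    o1,d1=ray(s1,p1);o2,d2=ray(s2,p2)
    t=np.linalg.lstsq(np.c_[d1,-d2],o2-o1,rcond=None)[0]; a=o1+d1*t[0];b=o2+d2*t[1]
    return (a+b)/2,np.linalg.norm(a-b)
def proj(s,P):
    f=210/np.tan(np.radians(s['vertical_fov']/2)); c=s['T'][:3,:3].T@(np.asarray(P)-s['T'][:3,3])
    return np.array([s['cx']+f*c[0]/-c[2], s['cy']-f*c[1]/-c[2]])
Z1=lambda u,v:(160+(u+.5)/4-.5,120+(v+.5)/3.33333-.5)
Z2=lambda u,v:(220+(u+.5)/3.33333-.5,160+(v+.5)/3.33333-.5)
E
python3 - <<'E'
from h import *
np.set_printoptions(precision=4,suppress=True)
A=load('scene0');B=load('side0')
L={'foot':((434,305),(246,289),.012),'cuprim':((311,471),(410,148),.058),'tumrim':((544,447),(257,98),.078),
'gripmid':((428.5,84),(177,237),.150),'grip_rear':((429,58),(158,262),.15),'grip_front':((428,112),(197,211),.15),'nose':((428,332),(303,120),.116),'shA':((110,156),(455,502),.022),'shB':((181,230),(419,401),.022),
'bowl':((149,340),(487,276),.045),'spoonbowl':((391,164),(202,411),.005)}
for k,(a,b,z) in L.items():
    print(k,onz(A,Z1(*a),z)[:2],onz(B,Z2(*b),z)[:2],*tri(A,Z1(*a),B,Z2(*b)))
E
```

```text
foot [ 0.5747 -0.0635] [ 0.5693 -0.0706] [ 0.5724 -0.0657  0.0073] 0.0017653039025949868
cuprim [ 0.7736 -0.0541] [ 0.7671 -0.0626] [ 0.7717 -0.0567  0.0527] 0.0022021586479108383
tumrim [0.7073 0.075 ] [0.6976 0.0628] [0.7041 0.0724 0.0704] 0.0026919984127632282
gripmid [ 0.4639 -0.1143] [ 0.4661 -0.1133] [ 0.4652 -0.1141  0.1511] 0.0006755373235119739
grip_rear [ 0.4373 -0.1264] [ 0.4375 -0.1267] [ 0.4374 -0.1265  0.15  ] 0.0003251036155792782
grip_front [ 0.4919 -0.1017] [ 0.4972 -0.099 ] [ 0.4947 -0.101   0.1527] 0.0014914810280492149
nose [ 0.6656 -0.022 ] [ 0.6698 -0.0288] [ 0.6682 -0.0248  0.1156] 0.007840123846951432
shA [ 0.5292 -0.3489] [ 0.5231 -0.3561] [ 0.5262 -0.3525  0.0169] 0.0015567848847867702
shB [ 0.5816 -0.2594] [ 0.5767 -0.2661] [ 0.5795 -0.2624  0.0176] 0.0018680146163782825
bowl [ 0.7033 -0.2123] [ 0.703  -0.2163] [ 0.7034 -0.2141  0.0435] 0.00289548340346988
spoonbowl [ 0.4417 -0.1609] [ 0.4545 -0.1517] [ 0.4488 -0.1578  0.0136] 0.0014303106375764259
```

The shutter farthest to the right is at about (0.526,-0.353). The lamp axis is at about (0.572,-0.066) with yaw about 0.42. The cup bears about 0.045, so the handle has to go about 43 mm toward +y. I'll close the fingers and move over by a waypoint.

Request:
servo_tool --moves '[{"x": -4,"y": -2,"z": -1,"spin": -0.1},{"x": -8,"y": -4,"z": -2,"spin": -0.2},{"x": -12,"y": -6,"z": -3,"spin": -0.33},{"x": -16,"y": -8.5,"z": -3,"spin": -0.33},{"x": -20,"y": -10.5,"z": -3,"spin": -0.33},{"x": -24,"y": -12.5,"z": -3,"spin": -0.33},{"x": -28,"y": -15,"z": -3,"spin": -0.33},{"x": -32,"y": -17,"z": -3,"spin": -0.33},{"x": -36,"y": -18.9,"z": -3,"spin": -0.33},{"x": -36,"y": -18.9,"z": -3,"spin": -0.33},{"x": -36,"y": -18.9,"z": -3,"spin": -0.33}]' --claw 0

```text
clock: 1.25
ee_pos: [0.45, 0.1991, 0.2559]
ee_rot: [0.003, 1.0, -0.001, -0.001]
contact_force: [-0.1, 0.5, 0.3]
finger_gap: 0.0083
```

```bash
python3 - <<'E'
from h import *
np.set_printoptions(precision=4,suppress=True)
A=load('scene0');B=load('side0')
# bottle base: scene (138,194), side (422,310) approx; bottle cap top scene(125,156) side(429,264)
print(tri(A,(136,195),B,(422,311)),tri(A,(125.5,156),B,(429,263)))
E
```

```text
(array([ 0.6642, -0.4468, -0.0067]), np.float64(2.0848784258408375e-05)) (array([ 0.656 , -0.442 ,  0.1552]), np.float64(0.0057159440932291325))
```

Request:
servo_tool --moves '[{"x": 0,"y": -4,"z": 0,"spin": 0},{"x": 0,"y": -8,"z": 0,"spin": 0},{"x": 0,"y": -12,"z": 0,"spin": 0},{"x": 0,"y": -16,"z": 0,"spin": 0},{"x": 0,"y": -20,"z": 0,"spin": 0},{"x": 0,"y": -24,"z": 0,"spin": 0},{"x": 0,"y": -28,"z": 0,"spin": 0},{"x": 0,"y": -32,"z": 0,"spin": 0},{"x": 0,"y": -36,"z": 0,"spin": 0},{"x": -0.2,"y": -39.4,"z": 0,"spin": 0},{"x": -0.2,"y": -39.4,"z": 0,"spin": 0},{"x": -0.2,"y": -39.4,"z": 0,"spin": 0}]'

```text
clock: 2.45
ee_pos: [0.4498, -0.1938, 0.256]
ee_rot: [0.003, 1.0, 0.0, -0.001]
contact_force: [-0.5, -0.3, 0.1]
finger_gap: 0.0007
```

```bash
python3 - <<'E'
from h import *
s=state(); print(s['ee_pos'],s['contact_force'],s['finger_gap'])
for n in ['scene','side','wrist']: take(n,n+'1')
a=load('scene1')['img'][60:260,100:360,::-1]
b=load('wrist1')['img'][:,:,::-1]
cv2.imwrite('pics/m1.png',np.hstack([cv2.resize(a,(400,308)),cv2.resize(b,(400,308))]))
E
```

```text
[ 0.4498224  -0.19381698  0.25597656] [-0.47953198 -0.30423788  0.10890704] 0.0006501588590491921
```

View pics/m1.png

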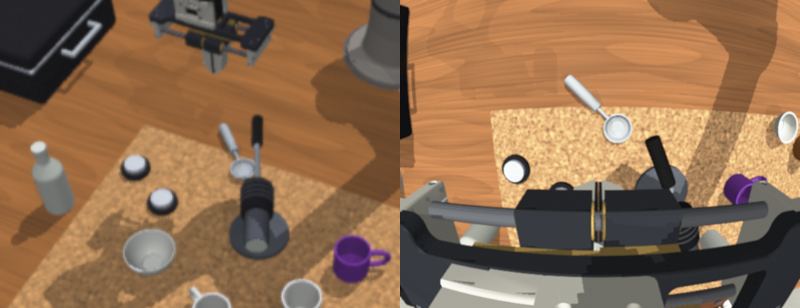

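The composite shows the closed fingers above and to the right of the handle (rear grip at about (257,130) in the left panel), with nothing touching. I'll descend beside the grip, then creep toward it.

Request:
servo_tool --moves '[{"x": 0,"y": 0,"z": 4},{"x": 0,"y": 0,"z": 8},{"x": 0,"y": 0,"z": 11.5},{"x": 0,"y": 0,"z": 11.7},{"x": 0,"y": 0,"z": 11.7}]'

```text
$.moves[0]: bad value
```

Request:
servo_tool --moves '[{"x": 0,"y": 0.5,"z": 0},{"x": 0,"y": 1,"z": 0},{"x": 0,"y": 1.5,"z": 0},{"x": 0,"y": 2,"z": 0},{"x": 0,"y": 2.5,"z": 0},{"x": 0,"y": 2.5,"z": 0},{"x": 0,"y": 2.5,"z": 0}]'

```text
$.moves[0]: bad value
```

Request:
servo_tool --moves '[{"x": 0,"y": 0.2,"z": 0},{"x": 0,"y": 0.4,"z": 0},{"x": 0,"y": 0.6,"z": 0},{"x": 0,"y": 0.8,"z": 0},{"x": 0,"y": 1,"z": 0},{"x": 0,"y": 1.2,"z": 0},{"x": 0,"y": 1.4,"z": 0},{"x": 0,"y": 1.6,"z": 0}]'

```text
$.moves[0]: bad value
```

```bash
python3 - <<'E'
from h import *
s=state(); print(s['ee_pos'],s['contact_force'],s['finger_gap'])
for n in ['scene','side']: take(n,n+'2')
a=load('scene2')['img'][120:300,160:360,::-1]
b=load('side2')['img'][160:340,220:400,::-1]
cv2.imwrite('pics/m2.png',np.hstack([cv2.resize(a,(400,360)),cv2.resize(b,(400,360))]))
E
```

```text
[ 0.44999323 -0.19316534  0.25633952] [-0.34099306  0.14717979 -0.03598433] 0.0004711974028227481
```

View pics/m2.png

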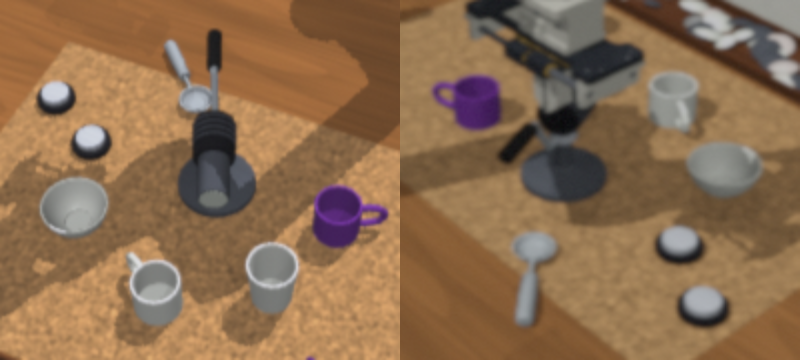

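The calls were refused because "spin" has to be given in every row. Nothing moved: the picture shows the lamp and the handle at (214,50) unchanged. I'll send the moves again.

Request:
servo_tool --moves '[{"x": 0,"y": 0,"z": 4,"spin": 0},{"x": 0,"y": 0,"z": 8,"spin": 0},{"x": 0,"y": 0,"z": 11.5,"spin": 0},{"x": 0,"y": 0,"z": 11.7,"spin": 0},{"x": 0,"y": 0,"z": 11.7,"spin": 0}]'

```text
clock: 3.2
ee_pos: [0.4501, -0.1932, 0.1399]
ee_rot: [0.001, 1.0, -0.0, -0.001]
contact_force: [0.5, -0.8, 1.0]
finger_gap: 0.0001
```

Request:
servo_tool --moves '[{"x": 0,"y": 0.5,"z": 0,"spin": 0},{"x": 0,"y": 1,"z": 0,"spin": 0},{"x": 0,"y": 1.5,"z": 0,"spin": 0},{"x": 0,"y": 2,"z": 0,"spin": 0},{"x": 0,"y": 2.5,"z": 0,"spin": 0},{"x": 0,"y": 2.5,"z": 0,"spin": 0},{"x": 0,"y": 2.5,"z": 0,"spin": 0}]'

```text
clock: 3.9
ee_pos: [0.4502, -0.1681, 0.14]
ee_rot: [0.001, 1.0, -0.0, -0.001]
contact_force: [-0.2, -0.2, 0.1]
finger_gap: 0.0003
```

```bash
python3 - <<'E'
from h import *
s=state(); print(s['ee_pos'],s['contact_force'],s['finger_gap'])
for n in ['scene','side']: take(n,n+'3')
a=load('scene3')['img'][120:300,160:360,::-1]
b=load('side3')['img'][160:340,220:400,::-1]
cv2.imwrite('pics/m3.png',np.hstack([cv2.resize(a,(400,360)),cv2.resize(b,(400,360))]))
E
```

```text
[ 0.45021868 -0.16810817  0.13995857] [-0.18410324 -0.18948239  0.1032336 ] 0.00034638526754446374
```

View pics/m3.png

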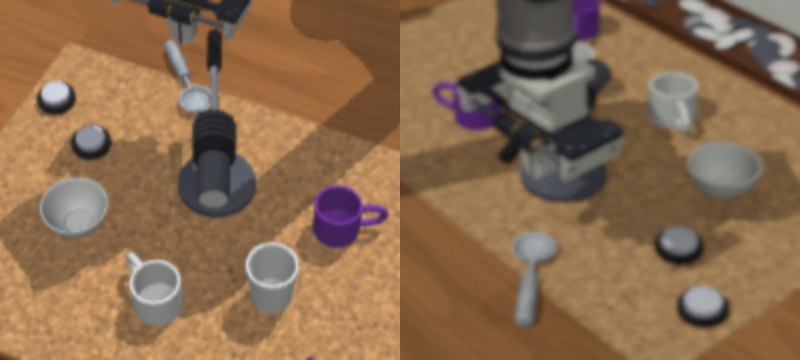

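The fingers are just beside the handle at (214,50), with a small gap. I'll push in slow steps.

Request:
servo_tool --moves '[{"x": 0,"y": 0.3,"z": 0.3,"spin": 0},{"x": 0,"y": 0.6,"z": 0.3,"spin": 0},{"x": 0,"y": 0.9,"z": 0.3,"spin": 0},{"x": 0,"y": 1.2,"z": 0.3,"spin": 0},{"x": 0,"y": 1.5,"z": 0.3,"spin": 0},{"x": 0,"y": 1.8,"z": 0.3,"spin": 0},{"x": 0,"y": 2.1,"z": 0.3,"spin": 0},{"x": 0,"y": 2.4,"z": 0.3,"spin": 0},{"x": 0,"y": 2.7,"z": 0.3,"spin": 0},{"x": 0,"y": 3,"z": 0.3,"spin": 0}]'

```text
clock: 5.0
ee_pos: [0.4502, -0.1382, 0.1369]
ee_rot: [0.001, 1.0, -0.0, -0.001]
contact_force: [-0.7, -1.8, 1.2]
finger_gap: 0.0002
```

Request:
servo_tool --moves '[{"x": 0,"y": 0.3,"z": 0,"spin": 0},{"x": 0,"y": 0.6,"z": 0,"spin": 0},{"x": 0,"y": 0.9,"z": 0,"spin": 0},{"x": 0,"y": 1.2,"z": 0,"spin": 0},{"x": 0,"y": 1.5,"z": 0,"spin": 0},{"x": 0,"y": 1.5,"z": 0,"spin": 0}]'

```text
clock: 5.6
ee_pos: [0.4502, -0.1227, 0.1368]
ee_rot: [0.001, 1.0, -0.0, -0.001]
contact_force: [-0.0, -1.1, -0.3]
finger_gap: 0.0006
```

```bash
python3 - <<'E'
from h import *
s=state(); print(s['ee_pos'],s['contact_force'],s['finger_gap'])
for n in ['scene','side']: take(n,n+'4')
a=load('scene4')['img'][120:300,160:360,::-1]
b=load('side4')['img'][160:340,220:400,::-1]
cv2.imwrite('pics/m4.png',cv2.resize(a,None,fx=4,fy=3.33333,interpolation=cv2.INTER_CUBIC)[:600])
E
```

```text
[ 0.45020309 -0.122665    0.13683096] [-0.03584594 -1.11047286 -0.30864577] 0.000645568063529009
```

View pics/m4.png

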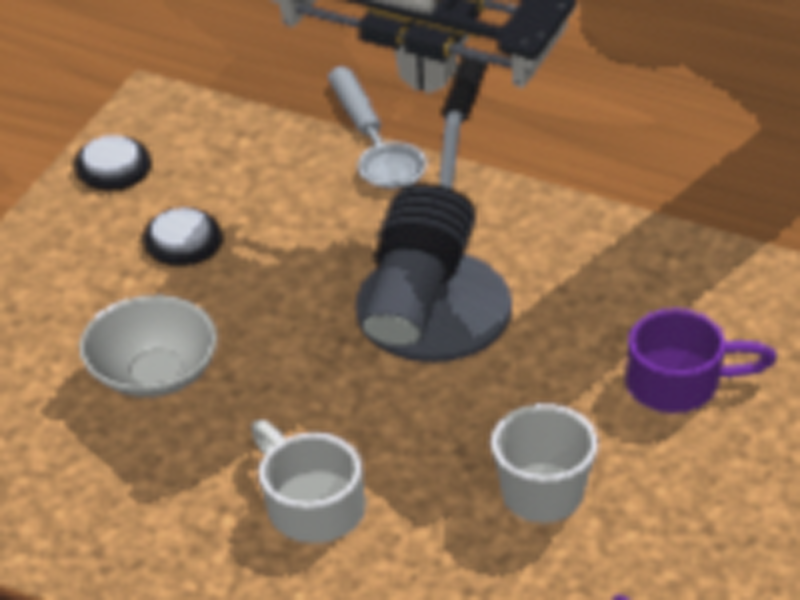

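The lamp is turning. The nose face is now at about (392,330) and the front end of the grip at about (457,113). I'll compute the yaw from these.

```bash
python3 - <<'E'
from h import *
A=load('scene4'); ax=np.array([.5724,-.0657])
for a,p,z,sg in [('nose0',(428,332),.116,1),('grip0',(428,112),.15,-1),('nose',(392,330),.116,1),('gripfront',(457,112),.15,-1)]:
    q=sg*(onz(A,Z1(*p),z)[:2]-ax); print(a,np.hypot(*q),np.arctan2(q[1],q[0]))
for y in (0.043,0.045,0):
    # predicted nose pixel when aimed
    n=ax+.104*np.array([np.cos(y),np.sin(y)]); u=proj(A,[*n,.116]); print(y,(u[0]-160+.5)*4,(u[1]-120+.5)*3.333)
E
```

```text
nose0 0.10291350583623386 0.4389537032695967
grip0 0.08821683827292272 0.42033285065000503
nose 0.10296913359740463 0.21863503230042464
gripfront 0.09011880951265955 0.20362842350954646
0.043 364.454824379951 326.04661685267394
0.045 364.75915513504674 326.12811467492946
0 357.9838936980424 324.19440971354817
```

Yaw is about 0.21 and the target about 0.045, so about 2 cm more.

Request:
servo_tool --moves '[{"x": 0,"y": 0.3,"z": 0,"spin": 0},{"x": 0,"y": 0.6,"z": 0,"spin": 0},{"x": 0,"y": 0.9,"z": 0,"spin": 0},{"x": 0,"y": 1.2,"z": 0,"spin": 0},{"x": 0,"y": 1.5,"z": 0,"spin": 0},{"x": 0,"y": 1.7,"z": 0,"spin": 0},{"x": 0,"y": 1.9,"z": 0,"spin": 0},{"x": 0,"y": 1.9,"z": 0,"spin": 0},{"x": 0,"y": 1.9,"z": 0,"spin": 0}]'

```text
clock: 6.6
ee_pos: [0.4505, -0.1036, 0.1368]
ee_rot: [0.001, 1.0, 0.0, -0.001]
contact_force: [0.3, 0.3, 0.3]
finger_gap: 0.0002
```

```bash
python3 - <<'E'
from h import *
s=state(); print(s['ee_pos'],s['contact_force'],s['finger_gap'])
for n in ['scene','side']: take(n,n+'5')
a=load('scene5')['img'][120:300,160:360,::-1]
cv2.imwrite('pics/m5.png',cv2.resize(a,None,fx=4,fy=3.33333,interpolation=cv2.INTER_CUBIC)[:600])
E
```

```text
[ 0.45053777 -0.10356829  0.13682137] [0.31297243 0.34382187 0.28127661] 0.00021032415319774088
```

View pics/m5.png

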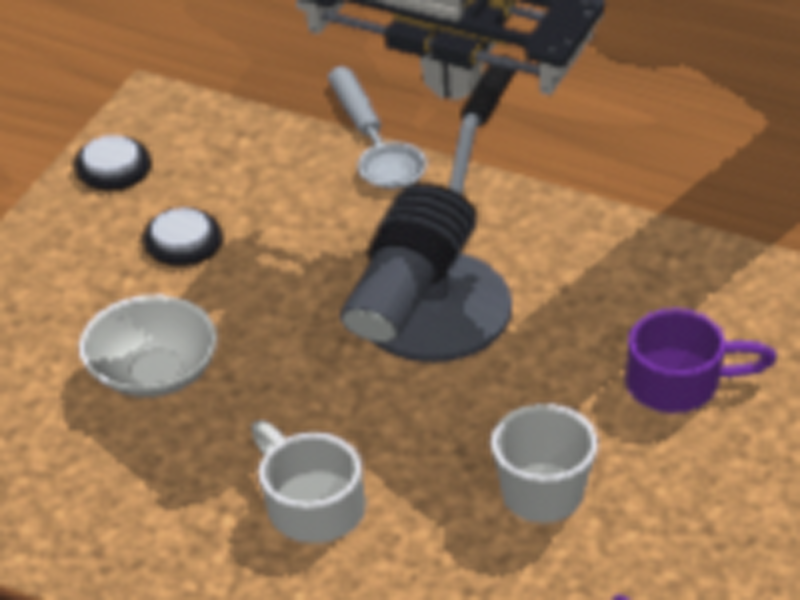

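The nose is at about (369,323), so yaw is about 0.07. I'll back the finger off, lift it and check with a clear view.

Request:
servo_tool --moves '[{"x": 0,"y": -1,"z": 0,"spin": 0},{"x": 0,"y": -3,"z": 0,"spin": 0},{"x": 0,"y": -6,"z": 0,"spin": 0},{"x": 0,"y": -9,"z": -3,"spin": 0},{"x": 0,"y": -13,"z": -6,"spin": 0},{"x": -2,"y": -17,"z": -8,"spin": 0},{"x": -4,"y": -20,"z": -8,"spin": 0},{"x": -7.5,"y": -24.7,"z": -8,"spin": 0},{"x": -7.5,"y": -24.7,"z": -8,"spin": 0},{"x": -7.5,"y": -24.7,"z": -8,"spin": 0}]'

```text
clock: 7.7
ee_pos: [0.5249, -0.3523, 0.2152]
ee_rot: [0.002, 1.0, 0.001, -0.002]
contact_force: [-0.7, 0.6, -0.5]
finger_gap: 0.0004
```

```bash
python3 - <<'E'
from h import *
s=state(); print(s['ee_pos'],s['contact_force'],s['finger_gap'])
for n in ['scene','side','wrist']: take(n,n+'6')
a=load('scene6')['img'][120:300,160:360,::-1]
cv2.imwrite('pics/sc6.png',cv2.resize(a,None,fx=4,fy=3.33333,interpolation=cv2.INTER_CUBIC)[:600])
a=load('side6')['img'][160:340,220:400,::-1]
cv2.imwrite('pics/si6.png',cv2.resize(a,None,fx=3.3333,fy=3.33333,interpolation=cv2.INTER_CUBIC)[:600])
E
```

```text
[ 0.52486757 -0.35234505  0.21517828] [-0.67734865  0.59501903 -0.4524774 ] 0.0004037401157351212
```

View pics/sc6.png

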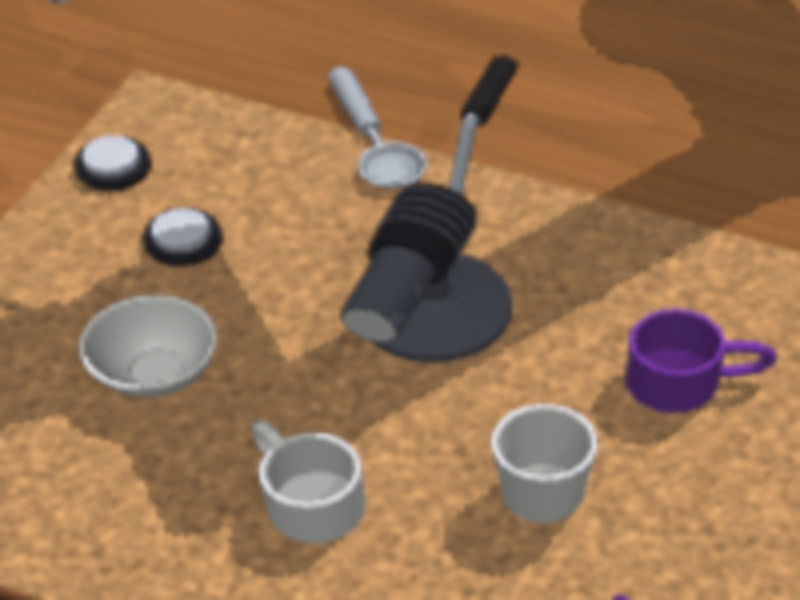

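View pics/si6.png

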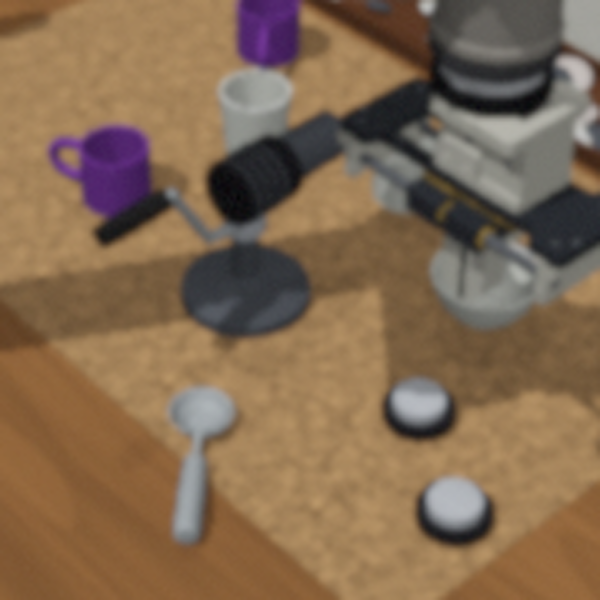

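View pics/wrist6.png

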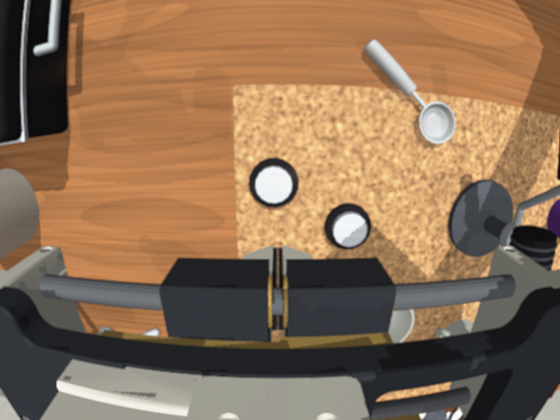

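Everything is untouched and the lamp holds its aim: nose at (369,325), grip from (507,62) to (477,115) in the scene crop. The shutters are at (274,184) and (348,227) in the wrist view. I'll compute yaw from both views and the shutter position from all three.

```bash
cat >> h.py <<'E'
def wray(s,p):
    f=210/np.tan(np.radians(s['vertical_fov']/2)); v=np.array([p[0]-s['cx'],p[1]-s['cy']]); r=np.hypot(*v); th=r/f
    d=np.array([np.sin(th)*v[0]/r,-np.sin(th)*v[1]/r,-np.cos(th)]); return s['T'][:3,3],s['T'][:3,:3]@d
E
python3 - <<'E'
from h import *
np.set_printoptions(precision=4,suppress=True)
A=load('scene6');B=load('side6');W=load('wrist6'); ax=np.array([.5724,-.0657])
M={}
for k,a,b in [('rear',(507,65),(104,237)),('front',(478,112),(164,201)),('mid',(491,90),(135,218)),('nose',(369,325),None)]:
    if b:
        P,e=tri(A,Z1(*a),B,Z2(*b)); print(k,P,e,'yaw',np.arctan2(*(ax-P[:2])[::-1]),np.hypot(*(ax-P[:2])));M[k]=P
    sg=1 if k=='nose' else -1; z=.116 if k=='nose' else .15
    q=sg*(onz(A,Z1(*a),z)[:2]-ax); print('  scene',np.arctan2(q[1],q[0]))
    if b: q=sg*(onz(B,Z2(*b),z)[:2]-ax); print('  side',np.arctan2(q[1],q[0]))
d=M['front']-M['rear'];print('grip dir',np.arctan2(d[1],d[0]))
c=np.array([.7717,-.0567]);q=c-ax;print('cup bearing',np.arctan2(q[1],q[0]),np.hypot(*q))
# scene-only consistent bearing: all scene offsets
f1=onz(A,Z1(434,305),.0073)[:2];c1=onz(A,Z1(311,471),.0527)[:2];print('scene',f1,c1,np.arctan2(*(c1-f1)[::-1]))
for z in (.022,.017):
  for p in [(274,184.5),(348,227)]:
    o,dd=wray(W,p);print('wrist',(o+dd*(z-o[2])/dd[2]))
# cup's base via tumbler? dark cups bottoms
E
```

```text
rear [ 0.4245 -0.0753  0.1497] 0.0034584908394321846 yaw 0.06482732148445698 0.14820265805829985
  scene 0.05638302460363894
  side 0.07918873862009697
front [ 0.4829 -0.0721  0.1522] 0.006052798249103294 yaw 0.07161939611807894 0.08969094909690319
  scene 0.05703337206133358
  side 0.08250989101830211
mid [ 0.4552 -0.0736  0.1506] 0.0034427463316647746 yaw 0.06765388137225758 0.11747261045938742
  scene 0.059703452173525406
  side 0.0773693716411198
  scene 0.06973892300707196
grip dir 0.05441676602781191
cup bearing 0.04512739450668655 0.19950310774521787
scene [ 0.5717 -0.0651] [ 0.771  -0.0559] 0.045988391084133926
wrist [ 0.5226 -0.3539  0.022 ]
wrist [ 0.5732 -0.2675  0.022 ]
wrist [ 0.5237 -0.3539  0.017 ]
wrist [ 0.575  -0.2663  0.017 ]
```

Yaw is about 0.065 and the cup bearing about 0.045, an error of about 4 mm at the cup against the 18 mm allowed. The TCP is already over the correct shutter at about (0.525,-0.353), so I'll descend and press.

Request:
servo_tool --moves '[{"x": 0,"y": -0.1,"z": 4,"spin": 0},{"x": 0,"y": -0.1,"z": 8,"spin": 0},{"x": 0,"y": -0.1,"z": 12,"spin": 0},{"x": 0,"y": -0.1,"z": 16,"spin": 0},{"x": 0,"y": -0.1,"z": 18,"spin": 0},{"x": 0,"y": -0.1,"z": 18,"spin": 0},{"x": 0,"y": -0.1,"z": 18,"spin": 0}]'

```text
clock: 8.55
ee_pos: [0.5242, -0.3504, 0.038]
ee_rot: [0.001, 1.0, 0.0, -0.001]
contact_force: [0.1, 0.1, 0.4]
finger_gap: 0.0003
```

```bash
python3 - <<'E'
from h import *
s=state(); print(s['ee_pos'],s['contact_force'],s['finger_gap'])
for n in ['scene','side']: take(n,n+'7')
a=load('scene7')['img'][80:260,120:320,::-1]
b=load('side7')['img'][180:360,240:440,::-1]
cv2.imwrite('pics/m7.png',np.hstack([cv2.resize(a,(400,360)),cv2.resize(b,(400,360))]))
E
```

```text
[ 0.524196   -0.35042984  0.03801464] [0.07596029 0.08341333 0.36821122] 0.00026564994286049456
```

View pics/m7.png

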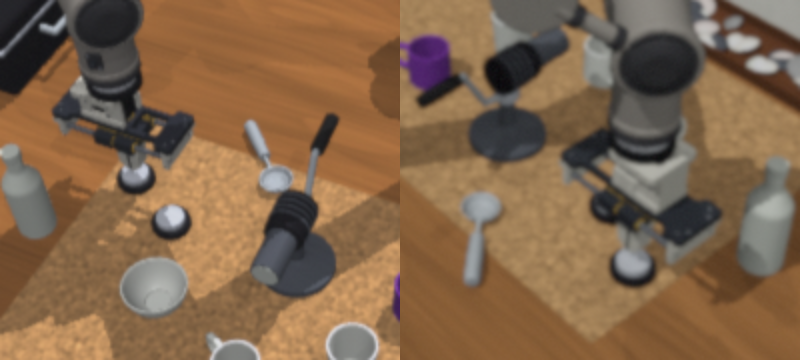

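The fingers are centred just above the farther-right button, at (136,180) in the left panel and (633,265) in the right. I'll press now.

Request:
servo_tool --moves '[{"x": 0,"y": -0.2,"z": 0.6,"spin": 0},{"x": 0,"y": -0.2,"z": 1.2,"spin": 0},{"x": 0,"y": -0.2,"z": 1.6,"spin": 0},{"x": 0,"y": -0.2,"z": 1.9,"spin": 0},{"x": 0,"y": -0.2,"z": 2.1,"spin": 0},{"x": 0,"y": -0.2,"z": 2.2,"spin": 0},{"x": 0,"y": -0.2,"z": 2.3,"spin": 0},{"x": 0,"y": -0.2,"z": 2.3,"spin": 0}]'

```text
clock: 9.45
ee_pos: [0.5249, -0.3533, 0.0164]
ee_rot: [0.001, 1.0, -0.001, 0.0]
contact_force: [-1.3, 0.4, 3.5]
finger_gap: 0.0004
```

Request:
servo_tool --moves '[{"x": 0,"y": 0,"z": 0.1,"spin": 0},{"x": 0,"y": 0,"z": 0.2,"spin": 0},{"x": 0,"y": 0,"z": 0.25,"spin": 0},{"x": 0,"y": 0,"z": 0.25,"spin": 0}]'

```text
clock: 9.85
ee_pos: [0.5249, -0.3534, 0.016]
ee_rot: [0.001, 1.0, -0.001, 0.0]
contact_force: [-5.2, 3.9, 15.7]
finger_gap: 0.0009
```

The button has bottomed: z stopped at 0.016 and the force rose to about 16 N. I'll let go, rise and check.

Request:
servo_tool --moves '[{"x": 0,"y": 0,"z": -0.5,"spin": 0},{"x": 0,"y": 0,"z": -2,"spin": 0},{"x": 0,"y": 0,"z": -6,"spin": 0},{"x": 0,"y": 0,"z": -10,"spin": 0},{"x": 0,"y": 0,"z": -14,"spin": 0},{"x": 0,"y": 0,"z": -18,"spin": 0},{"x": 4,"y": 0,"z": -22,"spin": 0},{"x": 8,"y": -2,"z": -24,"spin": 0},{"x": 12,"y": -4,"z": -24,"spin": 0},{"x": 12,"y": -4,"z": -24,"spin": 0},{"x": 12,"y": -4,"z": -24,"spin": 0}]'

```text
clock: 10.95
ee_pos: [0.4041, -0.3931, 0.2566]
ee_rot: [0.002, 1.0, -0.001, 0.001]
contact_force: [-0.1, 0.3, -0.5]
finger_gap: 0.0004
```

```bash
python3 - <<'E'
from h import *
s=state(); print(s['ee_pos'],s['contact_force'],s['finger_gap'],s['clock'])
for n in ['scene','side']: take(n,n+'8')
a=load('scene8')['img'][120:300,160:360,::-1]
cv2.imwrite('pics/sc8.png',cv2.resize(a,None,fx=4,fy=3.33333,interpolation=cv2.INTER_CUBIC)[:600])
a=load('side8')['img'][160:340,220:400,::-1]
cv2.imwrite('pics/si8.png',cv2.resize(a,None,fx=3.3333,fy=3.33333,interpolation=cv2.INTER_CUBIC)[:600])
E
```

```text
[ 0.40410106 -0.39309034  0.25664042] [-0.12053301  0.32474962 -0.54373519] 0.00038869591944043193 10.95
```

View pics/sc8.png

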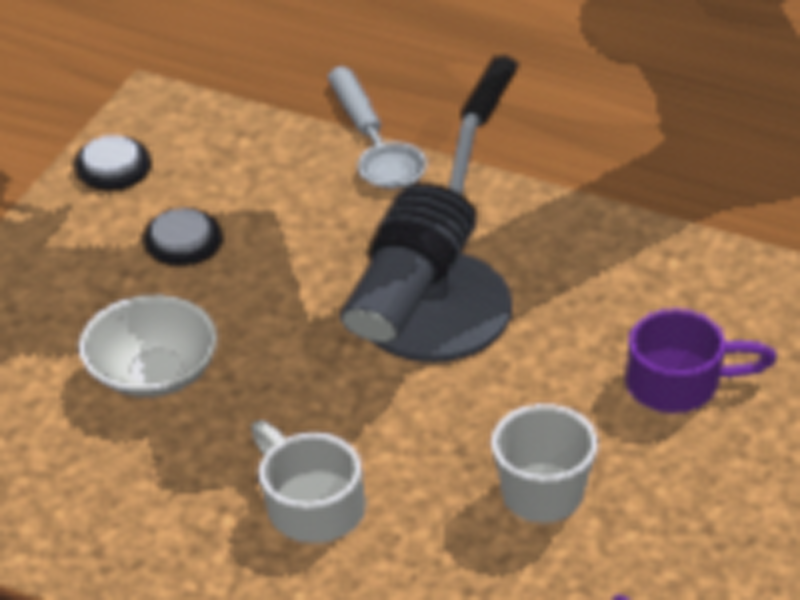

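View pics/si8.png

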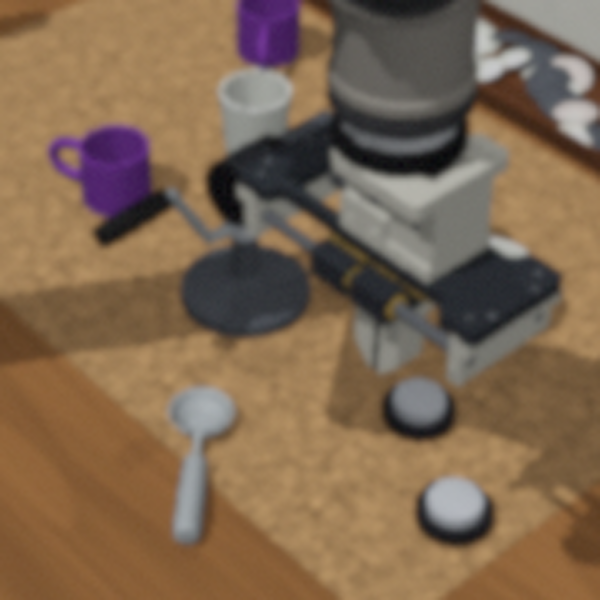

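The lamp is unchanged (nose at (369,325)), the cup is unmoved (rim centre at (311,471)), the button is up again at (110,156), and the robot is clear of everything. I'll hand it in.

```bash
python3 -c "
from workcell import sign_off
print(sign_off())"
```

```text
the job is handed in; nothing more can be done
None
```

I pushed the lamp's rear handle sideways with the closed fingertips until the lamp pointed at the white cup with the handle. Then I pressed the farther-right shutter button fully down, let go of it and handed the job in at about 11 s.

**Aim:** two cameras put the lamp at about 0.065 rad and the cup at about 0.045 rad, roughly 4 mm off at the cup against the 18 mm allowed. Single-view readings of the lamp ranged from 0.056 to 0.083 rad, so the worst case is about 8 mm.

**Shutter:** the button bottomed at z = 0.016 m, with the vertical force rising from 3.5 N to about 16 N. It was back up in the final pictures.

**Final pictures:** the lamp, cup and other things near the lamp looked unmoved after the press, and the robot was clear. The final close-ups did not cover the bottle, jar, mill or ramekin; the arm never went near them except the bottle, which it cleared by about 65 mm.

**Disagreements:**
- The first few move calls were refused because every row needs a spin value. Nothing moved.
- Triangulated heights of the cup rim, tumbler rim and buttons came out about 4–8 mm below the stated ones. The two cameras' plane positions also differed by up to about 16 mm, so I used their combined values.

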